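# Hang a wood-sample carrier in the drying station

## Robot

A 7-joint arm with a two-finger parallel gripper is mounted at the origin on the work surface. World frame = base frame: x ahead of the robot, y to its left, z up, the work surface at z = 0. Lengths are in m, angles in rad, forces in N, time in s.
With the tool pointing down it reaches from about 0.4 to 0.85 m from the base axis. Payload 10.4 kg.
Tool frame: the origin (TCP) lies midway between the tips of the shut fingers; the grasp point (between the pads) lies r.grip_point_offset behind it (r.grip_point_offset is the distance from the TCP to the grasp point, in m); z points along the fingers, y is the line along which they close (so a half turn about z gives the same grasp; the last joint's range is limited). The gripper opens to 87 mm and grips with 3 to 60 N. Pads are 19 mm wide; open, the fingers measure 117 mm over their backs; the gripper's body (75 mm by 190 mm) begins 51 mm behind the grasp point.
Start: joints at [1.255, 0.332, -0.065, 1.46, 0.022, 1.35, -0.088], TCP at [0.18, -0.598, 0.202] pointing down, gripper open.
Joint ranges: [-2.6, 2.6], [-0.5, 2.12], [-1.47, 1.34], [0.16, 2.42], [-1.27, 4.41], [0.06, 2.06], [-2.6, 2.6]. Speed limits (rad/s): [2.22, 2.22, 2.79, 2.79, 3.14, 3.14, 3.14].

## Interface

Orientations are given as a unit quaternion [x, y, z, w].
In Python, from bench import r gives the robot as it stands.
- The arm moves only by the tool play_rows, never from a script. Its arguments are lists of equal length, an entry for each row: "claw": the closure, from 0 (fully open) to 1 (shut); "delta_pos": the shift along the tool's x, y, z scaled (see below), a list of three; "delta_rot": the turn, a rotation vector about the tool's x, y, z scaled (see below), a list of three. A call has 1 to 8 rows; each row shifts and turns the commanded pose from where the row before left it, along the tool's axes as they then stand; what a row does not reach is not made up. The controller multiplies each number of a shift by 200 mm and each number of a turn by pi rad. A row lasts 1/10 s, in which the tool goes at most 50 mm and 8.59 degrees, less where a joint would pass 70% of its speed; a pose out of reach is approached as far as the arm can. A call with a number of a shift or a turn outside -1 to 1 is refused whole. A call with a gripper value outside its range is refused whole. The fingers move at their own pace and stop on an object; "squeeze" is the grip in N (left out, the last holds). Time passes only in rows, so rows that do not move let the fingers close. It gives the time, the measured TCP pose, the force, the opening and the grip force at its end, in the units of the state.
- r.read_state(): the state, without advancing time (a new reading comes with each control period).
- r.camera(name): name is "scene" or "top"; returns a dict with "pixels" (400x640x3 uint8, red, green, blue), "camera_matrix" (3x3 intrinsics, pixels), "D" ([k1, k2, p1, p2, k3] as OpenCV has them; the pictures are not rectified), "cam_to_world" (4x4, takes a point from camera to world coordinates). Camera axes: x right, y up, looking along -z (the intrinsics and any distortion apply to the point x, -y, -z); pixel columns grow to the right and rows downward; lengths in m; the calibration is good to about 2 mm. A picture is of the moment at which its call begins. There is no depth.
- r.close_job(): hands the job in; it is judged then, once.
The state is a dict: "time": time; "joint_positions": joint angles; "joint_vel": joint speeds; "joint_torque": joint torques, N m; "ee_pos": TCP position; "eef_rot": TCP orientation; "ft_force": force on the tool from outside, world axes, zero at the start; "torque": the same for the moment, N m; "width": finger opening in m; "grip_force": force on a finger pad.
Only numpy, scipy, OpenCV 4.12 (cv2) and the standard library are available. Lean on these libraries where they do the work, as an engineer would, in place of code of your own. Each camera call takes 0.05 s, during which the arm holds its last target. There are 200 camera calls.

## Task

First slide the drying station's clear door fully open. Then take the carrier with the broad flat plank off the drip stand and, without dropping it or setting it down, hook it on the station's rail at the open end, slide it along the rail until it hangs centred under the warm-air nozzle and let go. Finally slide the door fully shut; leave the other carriers, the jars and the rest where they are.

Things in the scene. Friction and masses are not known exactly. Their poses are not given: they have to be found in the camera images.
- station: Drying station; origin on the table below the rail's axis; x away from the robot, y along the rail, z up; yawed up to 5 deg. Rail: steel bar 12 mm thick, axis 270 mm high. Along y (mm): end post -285 (top +10 over the axis), open loading end to -85, hooded bay -85 to 160, fan housing 160 to 385 (345 high). Base plate reaches x -160. Bay open at back and loading end.
- door (a joint): Sliding front door, m along its track: 0 fully shut (before the bay), 0.22 fully open (before the fan housing), growing to station +y. Stays where left; needs 2 to 4 N. Clear panel 235 wide in an aluminium frame, leaning 21 deg, its top away from the robot: lower edge 150 mm before the rail at 25 mm height, top edge 40 mm before it at 305 mm. Shut, it spans station y -77 to 157 mm.
- door_handle (a point): Middle of the door's D-handle, on the axis of its round steel bar (12 mm thick, 90 mm long, lying up the door's 21 deg slope, 42 mm off its face; 260 mm above the table, 103 mm before the rail). Moves with the door; axes as the station's.
- load_mid (a point): Point on the rail's axis at the middle of its open loading end, axes as the station's (y along the rail). Free rail runs 90 mm either way: to the end post on -y, to the hood on +y. Only here is there room above the rail to hook a carrier on.
- nozzle_mark (a point): The mark: point on the rail's axis below the middle of the warm-air nozzle (axes as the station's), 145 to 215 mm along +y from load_mid. The dark steel slot nozzle is 60 mm wide along the rail, its underside 23 mm above the axis. A dark pipe stub stands on its carriage on the hood, 60 mm behind the rail; a rib 4 mm wide from there to the hood's front edge shows its middle.
- nozzle: The nozzle's own frame: as nozzle_mark but at table level. The hood over the bay is a clear sheet in an aluminium frame: underside 35 mm above the rail's axis, front edge (door guide) 29 mm before it, the nozzle's rib 37 mm before it. Hence the gripper reaches a hung grip in the bay only leaning back to the robot, 30 to 45 deg from vertical.
- carrier_plank: The carrier to hang, 0.22 kg: the one with a broad flat dark plank piece (70 wide along y, 22 thick, 50 high; underside 150 mm below the origin). Origin: where the rail's axis lies in its hook; x away from the grip side, y along the rail, z up. It starts hung on the drip stand, grip towards the robot; to come off it rises 31 mm or more, then moves along its -x.
- plank_grip (a point): Middle of that carrier's grey plastic grip block (20 mm wide in y, 28 deep in x, 36 high), 28 mm before (-x) and 58 mm below its origin; axes as the carrier's. Hook above it: steel strip 16 mm wide, inverted V saddle, top 13 mm above the origin, inner gap 22 mm; front leg at x -12.5 mm, back leg at +12.5 mm ending 24 mm below the origin. Steel jaw from 90 mm below the origin.
- stand: Drip stand: dark base plate 110 x 260 mm, two posts 230 mm apart (y) and between them a bar 12 mm thick along y, axis 190 mm high over the origin. Origin on the table under the bar's middle, x away from the robot. One carrier hangs about 50 mm to each side of the middle (y -58 to -42 and 42 to 58 mm); which is which varies.
- carrier_pin: Carrier of the same make (same hook, grip and origin) on the drip stand's other place, holding a round wooden pin 26 mm thick, underside 150 mm below the origin. To be left alone.
- carrier_bay: Another pin carrier, as carrier_pin, already hanging on the station's rail at the far end of the bay, 80 mm or more beyond the nozzle mark on the +y side. To be left alone.
- jar_a: Bystander: closed amber jar, white lid, 56 mm across, 50 mm high, standing before the loading end; origin under its middle.
- jar_b: Bystander: a second such jar, nearer the robot.
- specimen_jar: Bystander: clear jar with steel lid, 70 mm across, 85 mm high, standing before the door; origin under its middle.
- wash_bottle: Bystander: white wash bottle, 60 mm across, 150 mm high, standing before the fan housing; origin under its middle.
- drip_dish: Bystander: white bowl, 100 mm across, 28 mm high, on the table behind the open end of the rail; origin under its middle.
Mind the look-alikes: they are no part of the job. Leave any blue or green look-alike of the carrier_plank alone.

How it is judged:
On the way, in this order (a step that is already met when the one before it is completed fails the run):
1. the door is slid fully open (past 0.21 m) before the carrier is hung (value of joint door above 0.21 m and distance between carrier_plank and load_mid above 0.1 m), for 0.2 s.
2. the plank carrier is hooked over the rail on its open loading end (origin within 8 mm across and 6 mm in height of the rail's axis), door open (x of carrier_plank in the frame of load_mid between -0.008 and 0.008 m and y of carrier_plank in the frame of load_mid between -0.085 and 0.085 m and z of carrier_plank in the frame of load_mid between -0.006 and 0.006 m and value of joint door above 0.2 m), for 0.2 s.
3. the carrier, still hooked, is slid to within 10 mm of the nozzle's middle, door open (x of carrier_plank in the frame of nozzle_mark between -0.008 and 0.008 m and y of carrier_plank in the frame of nozzle_mark between -0.01 and 0.01 m and z of carrier_plank in the frame of nozzle_mark between -0.006 and 0.006 m and value of joint door above 0.2 m), for 0.2 s.
At the end, for the whole second after the job is handed in: The plank carrier hangs free and still on the rail, upright within 0.15 rad, its origin within 10 mm of the nozzle mark along the rail, 8 mm across and 6 mm in height; the door is shut to within 8 mm and at rest (x of carrier_plank in the frame of nozzle_mark between -0.008 and 0.008 m and y of carrier_plank in the frame of nozzle_mark between -0.01 and 0.01 m and z of carrier_plank in the frame of nozzle_mark between -0.006 and 0.006 m and value of joint door below 0.008 m and angle between carrier_plank's own z axis and vertical below 0.15 rad and linear speed of carrier_plank below 0.03 m/s and velocity of joint door between -0.01 and 0.01 m/s); the robot touches nothing.
It fails at once if the pin carrier on the stand is moved by more than 30 mm (distance of carrier_pin from where it was at the start of the episode above 0.03 m).
It fails at once if the carrier already in the bay is moved by more than 30 mm (distance of carrier_bay from where it was at the start of the episode above 0.03 m).
It fails at once if a jar, the wash bottle or the drip dish is moved by more than 30 mm (distance of any of jar_a, jar_b, specimen_jar, wash_bottle, drip_dish from where it was at the start of the episode above 0.03 m).
It fails at once if the plank carrier is dropped or set down (its origin below 165 mm) (height (world z) of carrier_plank below 0.165 m).
It also fails if it takes over 72 s, if anything falls off the work surface, if the arm or the gripper's body presses on something with over 40 N, if the wrist force passes 120 N, or if a joint passes its speed limit or range.

## Working session

There is one attempt and no reset: what is moved stays moved. The work goes in short steps, Python scripts to look and compute and a tool call to move; the robot and the scene stay as the last step left them, time stands still between calls to the robot, and variables do not carry over. Pictures are saved under pics/ and viewed, at most 10 in all, crops included, and the job is handed in when it is done.

Besides the shell and the picture viewer there is one more tool, called as name(argument=value, ...) on one line, values as JSON. play_rows: Moves the arm, as the interface text tells. Shifts and turns lie within -1 to 1; 1 stands for 200 mm of shift or pi rad of turn. Its arguments: {"type":"object","properties":{"claw":{"type":"array"},"delta_pos":{"type":"array"},"delta_rot":{"type":"array"},"squeeze":{"type":"number"}},"required":["claw","delta_pos","delta_rot"]}

```bash
mkdir -p pics; python3 - <<'E'
from bench import r
import cv2,numpy as np,json
for n in("scene","top"):
    c=r.camera(n);cv2.imwrite(f"pics/{n}0.png",c["pixels"][...,::-1])
    np.savez(f"{n}0.npz",**{k:np.array(v) for k,v in c.items()})
    print(n,np.round(c["camera_matrix"],1).tolist(),np.round(c["D"],4),np.round(c["cam_to_world"],3).tolist())
print(r.read_state(),r.grip_point_offset)
E
```

```text
scene [[384.7, 0.0, 319.4], [0.0, 384.7, 205.8], [0.0, 0.0, 1.0]] [-0.012  0.     0.     0.     0.   ] [[0.823, -0.338, 0.457, 1.016], [0.568, 0.487, -0.664, -0.76], [0.002, 0.805, 0.593, 0.816], [0.0, 0.0, 0.0, 1.0]]
top [[397.9, 0.0, 310.8], [0.0, 397.9, 196.2], [0.0, 0.0, 1.0]] [-0.0842  0.      0.      0.      0.    ] [[-0.018, 0.998, -0.058, 0.464], [-1.0, -0.017, 0.012, -0.045], [0.011, 0.058, 0.998, 1.502], [0.0, 0.0, 0.0, 1.0]]
{'time': 0.1, 'joint_positions': array([ 1.25539227,  0.33281462, -0.06468022,  1.46086537,  0.02160684,
        1.34990964, -0.08851363]), 'joint_vel': array([-0.00041099, -0.00282559,  0.00011671, -0.00268762,  0.00041248,
       -0.00063098, -0.00022005]), 'joint_torque': array([ 6.95040562e-04, -6.24547434e+01,  2.41072843e-02, -3.90720499e+01,
       -6.14664867e-02,  3.65584984e-02,  2.35374063e-05]), 'ee_pos': array([ 0.18026971, -0.59803973,  0.20112592]), 'eef_rot': array([ 9.89302976e-01,  1.45873910e-01, -1.30695076e-04, -6.37482494e-04]), 'ft_force': array([ 0.06978142, -0.16485756,  0.37696514]), 'torque': array([ 0.0378355 , -0.04200363, -0.02021335]), 'grip_force': 0.0, 'width': 0.08704153787170399} 0.0187
```

View pics/scene0.png

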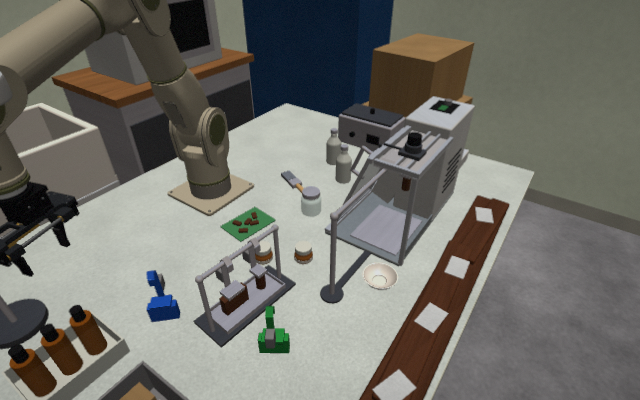

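View pics/top0.png

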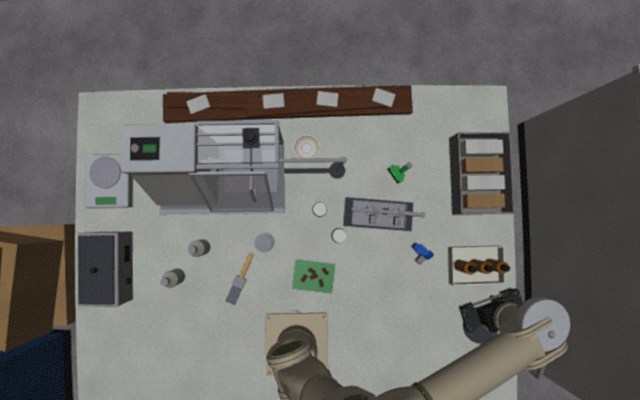

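Candidates in the scene picture are the plank carrier on the stand (233,290), the pin carrier on the stand (260,275), the blue look-alike (160,300), the green look-alike (272,333) and the bay carrier (405,183). The dark broad piece at (233,295) fits the description, so I'll check it up close.

```bash
python3 - <<'E'
import cv2,numpy as np
s=cv2.imread("pics/scene0.png");t=cv2.imread("pics/top0.png")
def crop(im,x,y,w,h,f):
    o=cv2.resize(im[y:y+h,x:x+w],None,fx=f,fy=f,interpolation=cv2.INTER_CUBIC)
    for i in range(0,w,10):cv2.putText(o,str(x+i) if i%20==0 else "|",(i*f,8),0,.3,(0,0,255),1)
    for j in range(0,h,10):cv2.putText(o,str(y+j) if j%20==0 else "-",(0,j*f+3),0,.3,(0,0,255),1)
    return o
cv2.imwrite("pics/c1.png",np.vstack([crop(s,190,222,130,118,5),]))
cv2.imwrite("pics/c2.png",crop(s,320,95,150,115,5))
cv2.imwrite("pics/c3.png",np.vstack([crop(t,185,115,180,110,4)]))
E
```

```text
(no output)
```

View pics/c1.png

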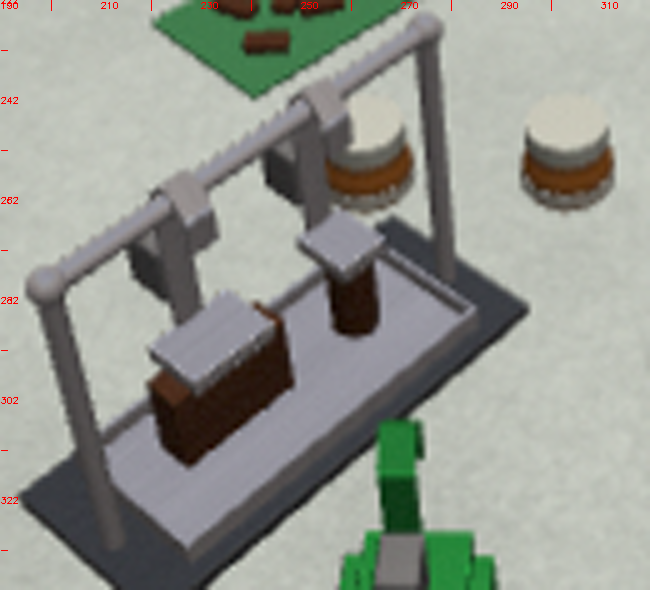

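View pics/c2.png

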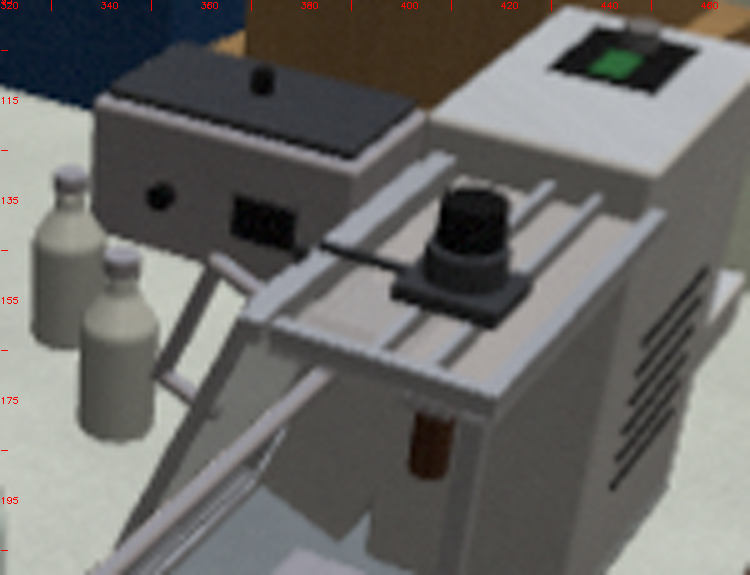

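View pics/c3.png

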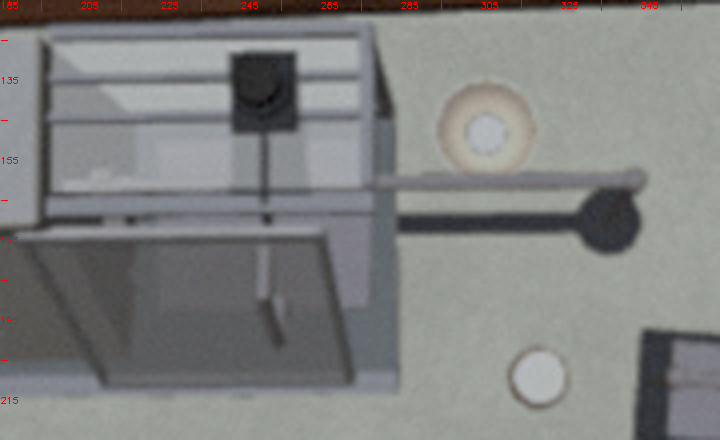

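The c1 crop confirms it: the broad dark plank hangs on the stand's near (-y) place (scene 228,259 hook, 235,300 plank), and the pin carrier is on the +y place (255,241). Next I'll fit the station and stand poses.

```bash
cat > geo.py <<'E'
import numpy as np,cv2
from scipy.optimize import least_squares
from scipy.spatial.transform import Rotation as R
cams={n:dict(np.load(f"{n}0.npz")) for n in("scene","top")}
def proj(n,P):
    c=cams[n];T=np.linalg.inv(c["cam_to_world"]);p=np.atleast_2d(P)@T[:3,:3].T+T[:3,3]
    p=p*[1,-1,-1]
    return cv2.projectPoints(p,np.zeros(3),np.zeros(3),c["camera_matrix"],c["D"])[0][:,0]
def pt(pose,l):
    x,y,a=pose;c,s=np.cos(a),np.sin(a)
    l=np.asarray(l,float);return np.array([x+c*l[0]-s*l[1],y+s*l[0]+c*l[1],l[2]])
E
cat > fit.py <<'E'
from geo import *
# station: p = x,y,yaw,noz,q,hy
def obs(p):
    S=p[:3];n,q,h=p[3:]
    return [("top",(0,-.285,.278),(344.2,160),"postTop"),("scene",(0,-.285,.278),(335,213),"postTopS"),
    ("scene",(0,-.285,0),(331.5,295),"foot"),
    ("top",(-.037,n,.31),(251.7,170),"rib"),("top",(0,n,.31),(251.3,160),"rib2"),
    ("top",(-.15,-.077+q,.025),(273,210.8),"doorlow"),("top",(-.04,-.077+q,.305),(266.3,173.3),"doortop"),
    ("top",(-.103,h,.26),(253.2,195),"hT"),("scene",(-.103,h,.26),(357.5,158.5),"hS"),
    ("scene",(.0,.16,.27),None,""),("top",(-.02,.16,.345),(196.3,None),"fan")]
def res(p,full=False):
    o=[];
    for n,l,px,name in obs(p):
        if px is None: continue
        e=proj(n,pt(p[:3],l))[0]-[px[0],px[1] if px[1] is not None else proj(n,pt(p[:3],l))[0][1]]
        if full:print(name,e.round(1))
        o+=list(e)
    return o
f=least_squares(res,[.6,.15,0,.1,0,0],loss="soft_l1");print(f.x.round(4));res(f.x,True)
print("load_mid",pt(f.x[:3],(0,-.185,.27)).round(4),"nozzle",pt(f.x[:3],(0,f.x[3],.27)).round(4),"handle",pt(f.x[:3],(-.103,f.x[5],.26)).round(4), "n-load",f.x[3]+.185)
# stand
def res2(p,full=False):
    L=[("scene",(0,-.115,.19),(199.4,279),"b-"),("scene",(0,.115,.19),(275.6,227.6),"b+"),("top",(0,-.115,.19),(423,214),"tb-"),
    ("scene",(0,p[3],.203),(227.6,258.5),"plank"),("scene",(0,p[4],.203),(254.8,240.5),"pin"),("scene",(-.055,-.13,.005),(194.4,321.6),"c"),("scene",(.055,.13,.005),(295.6,283.6),"c2")]
    o=[]
    for n,l,px,name in L:
        e=proj(n,pt(p[:3],l))[0]-px
        if full:print(name,e.round(1))
        o+=list(e)
    return o
g=least_squares(res2,[.45,-.25,0,-.05,.05],loss="soft_l1");print(g.x.round(4));res2(g.x,True)
print("plank origin",pt(g.x[:3],(0,g.x[3],.19)).round(4),"grip",pt(g.x[:3],(-.028,g.x[3],.132)).round(4))
E
python3 fit.py
```

```text
[ 6.479e-01  1.202e-01 -1.800e-03 -1.900e-03  3.270e-02 -1.000e-04]
postTop [-0.1 -0.3]
postTopS [-0.9  1. ]
foot [ 0.  -0.1]
rib [-0.2  1.6]
rib2 [ 0.2 -0.5]
doorlow [0.7 0.2]
doortop [-0.6 -0.7]
hT [ 0.1 -0.5]
hS [-0.2 -0.5]
fan [-1.3  0. ]
load_mid [ 0.6476 -0.0648  0.27  ] nozzle [0.6479 0.1183 0.27  ] handle [0.5449 0.1203 0.26  ] n-load 0.18305716435698635
[ 0.4849 -0.3165 -0.0987 -0.0381  0.0445]
b- [0.3 0.4]
b+ [-0.3  0.4]
tb- [-0.4  0.4]
plank [-0.8 -2.2]
pin [-0.8 -2.4]
c [0.7 1.4]
c2 [1.9 1.3]
plank origin [ 0.4812 -0.3545  0.19  ] grip [ 0.4533 -0.3517  0.132 ]
```

```bash
cat > ov.py <<'E'
from geo import *
S=(.4849,-.3165,-.0987)
im=cv2.imread("pics/scene0.png")[222:340,190:320];im=cv2.resize(im,None,fx=6,fy=6,interpolation=cv2.INTER_CUBIC)[:,:]
def poly(pts,col):
    q=np.array([proj("scene",pt(S,p))[0] for p in pts]);q=((q-[190,222]+.5)*6).astype(int)
    cv2.polylines(im,[q],True,col,1,cv2.LINE_AA)
def box(c,h,y,col):
    for s in(-1,1):
        poly([(c[0]+a*h[0],y+b*h[1],c[2]+s*h[2]) for a,b in((-1,-1),(1,-1),(1,1),(-1,1))],col)
for y,col in((-.050,(0,0,255)),(.050,(0,255,0))):
    poly([(0,y-.008,.203),(0,y+.008,.203)],col);poly([(.0125,y-.008,.166),(.0125,y+.008,.166),(.0,y+.008,.203),(0,y-.008,.203)],col)
    box((-.028,0,.132),(.014,.01,.018),y,col)
    if y<0: box((0,0,.065),(.011,.035,.025),y,col)
poly([(0,-.115,.19),(0,.115,.19)],(255,0,0))
poly([(-.055,-.13,0.005),(.055,-.13,.005),(.055,.13,.005),(-.055,.13,.005)],(255,0,0))
cv2.imwrite("pics/ov1.png",im)
E
python3 ov.py
```

```text
(no output)
```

View pics/ov1.png

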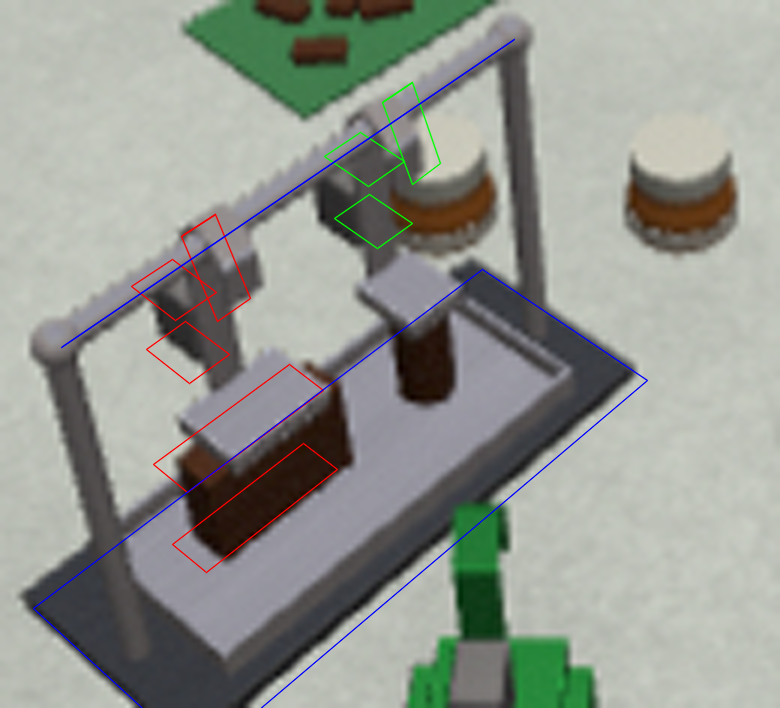

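```bash
cat > fit2.py <<'E'
from geo import *
def u(X,Y):return np.array([190+X/6-.5,222+Y/6-.5])
def L(p):
    y,k,bt,zb=p[3],p[4],p[5],p[6]
    return [("scene",(0,-.115,zb),u(57,343),"b-"),("scene",(0,.115,zb),u(513,33),"b+"),("top",(0,-.115,zb),(423,213.5),"tb-"),
    ("scene",(-.055,-.13,bt),u(22,598),"c"),("scene",(.055,.13,bt),u(637,373),"c2"),("scene",(-.055,.13,bt),u(468,260),"c3"),
    ("scene",(.011,y-.035,.04),u(222,560),"p-"),("scene",(.011,y+.035,.04),u(353,462),"p+"),("scene",(-.011,y-.035,.09),u(182,458),"pt"),
    ("scene",(-.042,y-.01,.114),u(160,330),"grip"),("scene",(.0125,y+.008,.166),u(259,286),"leg"),("scene",(0,y+.008,.203),u(224,207),"ridge"),
    ("scene",(-.042,k-.01,.114),u(322,206),"gripP"),("scene",(0,k+.008,.203),u(390,97),"ridgeP")]
def res(p,full=False):
    o=[]
    for n,l,px,name in L(p):
        e=proj(n,pt(p[:3],l))[0]-px
        if full:print(name,e.round(1))
        o+=list(e)
    return o+[(p[5]-.008)*300,(p[6]-.192)*300]
g=least_squares(res,[.48,-.31,-.1,-.05,.05,.008,.19],loss="soft_l1");print(g.x.round(4));res(g.x,True)
print("plank origin",pt(g.x[:3],(0,g.x[3],.19)).round(4),"grip",pt(g.x[:3],(-.028,g.x[3],.132)).round(4))
E
python3 fit2.py; sed -i 's/-px\b/-px/; s/e=proj(n,pt(p\[:3\],l))\[0\]-\[px\[0\],px\[1\]/e=proj(n,pt(p[:3],l))[0]+.5-[px[0],px[1]/' fit.py; python3 fit.py | grep -v "^[a-z+-]* \["
```

```text
[ 0.4834 -0.3179 -0.0884 -0.0411  0.0443  0.0107  0.1926]
b- [-0.2  0.2]
b+ [-0.9  0.1]
tb- [0.2 1. ]
c [0.8 0.9]
c2 [ 0.8 -0.4]
c3 [1.1 0.2]
p- [-0.3  0.1]
p+ [-0.7 -0.7]
pt [-2.5 -0.9]
grip [-0.2  1.5]
leg [0.8 0.1]
ridge [ 0.9 -0.7]
gripP [-0.7  3.4]
ridgeP [ 0.9 -1.2]
plank origin [ 0.4798 -0.3588  0.19  ] grip [ 0.4519 -0.3564  0.132 ]
[ 0.6488  0.1211 -0.0074 -0.0014  0.033  -0.0008]
postTop [0.2 0.4]
postTopS [-0.5  1.1]
rib2 [ 0.2 -0.3]
hT [ 0.3 -0.2]
hS [ 0.7 -0. ]
load_mid [ 0.6474 -0.0639  0.27  ] nozzle [0.6487 0.1197 0.27  ] handle [0.5458 0.1211 0.26  ] n-load 0.18359095252976396
[ 0.4849 -0.3165 -0.0987 -0.0381  0.0445]
c2 [1.9 1.3]
plank origin [ 0.4812 -0.3545  0.19  ] grip [ 0.4533 -0.3517  0.132 ]
```

```bash
cat > plan.py <<'E'
import numpy as np,json,sys
from scipy.spatial.transform import Rotation as R
from bench import r
def Rt(tilt,yaw=0):
    t=np.radians(tilt);c,s=np.cos(t),np.sin(t)
    return R.from_rotvec([0,0,yaw])*R.from_matrix(np.array([[c,0,s],[0,-1,0],[s,0,-c]]))
def plan(wps,vmax=.04,start=None):
    s=r.read_state();p=np.array(s["ee_pos"]);q=R.from_quat(s["eef_rot"])
    if start: p,q=start
    print("t",round(s["time"],1),"p",p.round(4))
    rows=[]
    for P,Q in wps:
        P=np.array(P);n=max(int(np.ceil(np.linalg.norm(P-p)/vmax)),int(np.ceil((q.inv()*Q).magnitude()/.13)),1)
        for i in range(n,0,-1):
            dp=np.round(q.inv().apply((P-p)/i)/.2,3)
            dr=np.round((q.inv()*Q).as_rotvec()/i/np.pi,3)
            rows.append((dp.tolist(),dr.tolist()));p=p+q.apply(dp*.2);q=q*R.from_rotvec(dr*np.pi)
        rows.append(None)
    k=0;a=[];b=[]
    for x in rows:
        if x: a.append(x[0]);b.append(x[1])
        if len(a)==8 or (x is None and x is rows[-1] and False):
            print("P",json.dumps(a).replace(" ",""),"\nR",json.dumps(b).replace(" ",""));a=[];b=[]
        if x is None: print("--wp",len(a))
    if a:print("P",json.dumps(a).replace(" ",""),"\nR",json.dumps(b).replace(" ",""))
    return p,q
E
python3 - <<'E'
from plan import *
plan([((.30,-.40,.40),Rt(0)),((.44,-.1,.42),Rt(10)),((.506,.121,.365),Rt(20))],.045)
E
```

```text
t 0.1 p [ 0.1803 -0.598   0.2011]
--wp 7
P [[0.123,-0.111,-0.142],[0.118,-0.116,-0.142],[0.113,-0.121,-0.142],[0.108,-0.125,-0.142],[0.103,-0.13,-0.142],[0.097,-0.133,-0.142],[0.091,-0.138,-0.141],[0.088,-0.187,-0.012]] 
R [[-0.0,0.0,0.013],[-0.0,0.0,0.013],[-0.0,0.0,0.013],[-0.0,0.0,0.014],[-0.0,0.0,0.013],[-0.0,0.0,0.014],[-0.0,0.0,0.013],[-0.0,0.007,0.0]]
--wp 7
P [[0.088,-0.188,-0.01],[0.088,-0.187,-0.009],[0.088,-0.188,-0.007],[0.088,-0.187,-0.005],[0.089,-0.188,-0.002],[0.088,-0.187,-0.001],[0.089,-0.188,0.001],[0.046,-0.184,0.055]] 
R [[-0.0,0.007,0.0],[-0.0,0.007,0.0],[-0.0,0.007,0.0],[-0.0,0.007,0.0],[-0.0,0.007,0.0],[-0.0,0.007,0.0],[-0.0,0.007,0.0],[-0.0,0.009,0.0]]
--wp 5
P [[0.045,-0.184,0.056],[0.043,-0.184,0.058],[0.041,-0.184,0.059],[0.04,-0.184,0.06],[0.038,-0.184,0.061]] 
R [[-0.0,0.009,0.0],[-0.0,0.009,0.0],[-0.0,0.009,0.0],[-0.0,0.01,0.0],[-0.0,0.009,0.0]]
```

play_rows(claw=[0, 0, 0, 0, 0, 0, 0, 0], delta_pos=[[0.12, -0.11, -0.14], [0.12, -0.12, -0.14], [0.11, -0.12, -0.14], [0.11, -0.125, -0.14], [0.1, -0.13, -0.14], [0.1, -0.13, -0.14], [0.09, -0.14, -0.14], [0.09, -0.19, -0.01]], delta_rot=[[0, 0, 0.013], [0, 0, 0.013], [0, 0, 0.013], [0, 0, 0.013], [0, 0, 0.013], [0, 0, 0.014], [0, 0, 0.014], [0, 0.007, 0]], squeeze=20)

```text
time: 0.9
ee_pos: [0.3183, -0.3615, 0.4026]
eef_rot: [1.0, -0.001, 0.012, 0.001]
ft_force: [0.7, 0.8, -0.4]
width: 0.087
grip_force: 0.0
```

play_rows(claw=[0, 0, 0, 0, 0, 0, 0, 0], delta_pos=[[0.09, -0.19, -0.01], [0.09, -0.19, -0.01], [0.09, -0.19, -0.005], [0.09, -0.19, -0.005], [0.09, -0.19, 0], [0.09, -0.19, 0], [0.09, -0.19, 0], [0.045, -0.18, 0.055]], delta_rot=[[0, 0.007, 0], [0, 0.007, 0], [0, 0.007, 0], [0, 0.007, 0], [0, 0.007, 0], [0, 0.007, 0], [0, 0.007, 0], [0, 0.009, 0]])

```text
time: 1.7
ee_pos: [0.4538, -0.0577, 0.4084]
eef_rot: [0.995, 0.001, 0.103, -0.0]
ft_force: [-0.1, 0.3, 0.6]
width: 0.0869
grip_force: 0.0
```

```bash
python3 - <<'E'
from plan import *
print(r.read_state()["joint_positions"].round(2))
plan([((.508,.121,.365),Rt(20)),((.5525,.121,.2425),Rt(20))],.04)
E
```

```text
[ 0.77 -0.24 -0.57  1.62 -0.17  1.52 -1.38]
t 1.7 p [ 0.4538 -0.0577  0.4084]
--wp 5
P [[0.044,-0.179,0.054],[0.043,-0.179,0.055],[0.041,-0.178,0.056],[0.04,-0.179,0.057],[0.038,-0.178,0.058],[0.0,0.0,0.163],[0.0,0.0,0.163],[0.0,0.0,0.163]] 
R [[-0.0,0.009,0.0],[-0.0,0.009,0.0],[-0.0,0.009,0.0],[-0.0,0.009,0.0],[-0.0,0.009,0.001],[-0.0,0.0,-0.0],[-0.0,0.0,-0.0],[-0.0,0.0,-0.0]]
--wp 1
P [[0.001,0.0,0.163]] 
R [[-0.0,0.0,-0.0]]
```

play_rows(claw=[0, 0, 0, 0, 0, 0, 0, 0], delta_pos=[[0.044, -0.179, 0.054], [0.043, -0.179, 0.055], [0.041, -0.178, 0.056], [0.04, -0.179, 0.057], [0.038, -0.178, 0.058], [0, 0, 0.14], [0, 0, 0.14], [0, 0, 0.14]], delta_rot=[[0, 0.009, 0], [0, 0.009, 0], [0, 0.009, 0], [0, 0.009, 0], [0, 0.009, 0], [0, 0, 0], [0, 0, 0], [0, 0, 0]])

```text
time: 2.5
ee_pos: [0.5354, 0.119, 0.284]
eef_rot: [0.985, 0.001, 0.172, 0.0]
ft_force: [0.0, -0.3, 0.8]
width: 0.0872
grip_force: 0.0
```

play_rows(claw=[0, 0, 0.6, 0.7, 0.7, 0.7, 0.7, 0.7], delta_pos=[[0, 0, 0.12], [0, 0, 0.1], [0, 0, 0], [0, 0, 0], [0, 0, 0], [0, 0, 0], [0, 0, 0], [0, 0, 0]], delta_rot=[[0, 0, 0], [0, 0, 0], [0, 0, 0], [0, 0, 0], [0, 0, 0], [0, 0, 0], [0, 0, 0], [0, 0, 0]])

```text
time: 3.3
ee_pos: [0.5503, 0.1188, 0.2441]
eef_rot: [0.985, 0.0, 0.172, 0.0]
ft_force: [0.1, 0.5, 0.5]
width: 0.0467
grip_force: 0.0
```

```bash
python3 - <<'E'
from bench import r
import cv2
o=[]
for n,(x,y,w,h) in (("scene",(300,90,150,120)),("top",(180,120,150,120))):
    c=r.camera(n)["pixels"][...,::-1];o.append(cv2.resize(c[y:y+h,x:x+w],None,fx=2.6,fy=2.6,interpolation=cv2.INTER_CUBIC))
cv2.imwrite("pics/h1.png",cv2.hconcat(o))
E
```

```text
(no output)
```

View pics/h1.png

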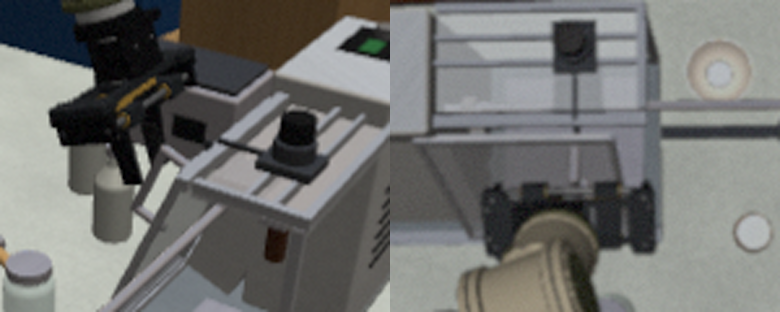

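```bash
python3 - <<'E'
from geo import *
for nm,p in (("tip-",(.550,.09,.244)),("tip+",(.55,.147,.244)),("handle",(.546,.121,.26)),("htop",(.562,.121,.302)),("hbot",(.53,.121,.218))):
    q=proj("scene",p)[0];t=proj("top",p)[0];print(nm,q.round(1),((q-[300,90])*2.6).round(),t.round(1),((t-[180,120])*2.6+[390,0]).round())
E
```

```text
tip- [353.2 167.6] [138. 202.] [263.5 193.1] [607. 190.]
tip+ [362.9 159.6] [164. 181.] [245.5 193.4] [560. 191.]
handle [357.8 158. ] [150. 177.] [253.1 194.2] [580. 193.]
htop [363.5 146.7] [165. 147.] [251.2 188. ] [575. 177.]
hbot [352.3 168.8] [136. 205.] [254.8 200. ] [585. 208.]
```

play_rows(claw=[0.7, 0.9, 1, 1, 1, 1, 1, 1], delta_pos=[[0, 0, 0.05], [0, 0, 0], [0, 0, 0], [0, 0, 0], [0, 0, 0], [0, 0, 0], [0, 0, 0], [0, 0, 0]], delta_rot=[[0, 0, 0], [0, 0, 0], [0, 0, 0], [0, 0, 0], [0, 0, 0], [0, 0, 0], [0, 0, 0], [0, 0, 0]], squeeze=8)

```text
time: 4.2
ee_pos: [0.5534, 0.1188, 0.234]
eef_rot: [0.985, 0.0, 0.172, 0.0]
ft_force: [0.4, 1.0, -5.6]
width: 0.0119
grip_force: 8.0
```

play_rows(claw=[1, 1, 1, 1, 1, 1, 1, 1], delta_pos=[[0, -0.06, 0], [0, -0.12, 0], [0, -0.15, 0], [0, -0.15, 0], [0, -0.15, 0], [0, -0.15, 0], [0, -0.1, 0], [0, -0.03, 0]], delta_rot=[[0, 0, 0], [0, 0, 0], [0, 0, 0], [0, 0, 0], [0, 0, 0], [0, 0, 0], [0, 0, 0], [0, 0, 0]])

```text
time: 5.0
ee_pos: [0.5541, 0.3019, 0.2341]
eef_rot: [0.985, 0.001, 0.172, -0.0]
ft_force: [1.4, -2.8, -0.2]
width: 0.0115
grip_force: 8.0
```

play_rows(claw=[1, 1, 1], delta_pos=[[0, -0.02, 0], [0, 0, 0], [0, 0, 0]], delta_rot=[[0, 0, 0], [0, 0, 0], [0, 0, 0]])

```text
time: 5.3
ee_pos: [0.5541, 0.3041, 0.2342]
eef_rot: [0.985, -0.0, 0.172, -0.0]
ft_force: [4.9, 2.9, -6.9]
width: 0.0113
grip_force: 8.0
```

play_rows(claw=[1, 1, 1, 1, 1], delta_pos=[[0, -0.015, 0], [0, -0.015, 0], [0, -0.01, 0], [0, 0, 0], [0, 0, 0]], delta_rot=[[0, 0, 0], [0, 0, 0], [0, 0, 0], [0, 0, 0], [0, 0, 0]])

```text
time: 5.8
ee_pos: [0.5541, 0.3117, 0.2341]
eef_rot: [0.985, -0.0, 0.172, 0.001]
ft_force: [4.7, -1.8, -5.5]
width: 0.0116
grip_force: 8.0
```

play_rows(claw=[1, 1, 1, 1, 1, 1], delta_pos=[[0, -0.015, 0], [0, -0.015, 0], [0, -0.015, 0], [0, -0.015, 0], [0, 0, 0], [0, 0, 0]], delta_rot=[[0, 0, 0], [0, 0, 0], [0, 0, 0], [0, 0, 0], [0, 0, 0], [0, 0, 0]])

```text
time: 6.4
ee_pos: [0.5543, 0.3204, 0.2339]
eef_rot: [0.985, -0.002, 0.172, 0.004]
ft_force: [-3.2, -16.5, 2.1]
width: 0.0288
grip_force: 8.0
```

play_rows(claw=[0.6, 0.3, 0, 0, 0, 0, 0, 0], delta_pos=[[0, 0.05, 0], [0, 0, 0], [0, 0, 0], [0, 0, 0], [0, 0, -0.1], [0, 0, -0.18], [0, 0, -0.18], [0, 0, -0.18]], delta_rot=[[0, 0, 0], [0, 0, 0], [0, 0, 0], [0, 0, 0], [0, 0, 0], [0, 0, 0], [0, 0, 0], [0, 0, 0]])

```text
time: 7.2
ee_pos: [0.5092, 0.3157, 0.3561]
eef_rot: [0.985, 0.001, 0.172, -0.0]
ft_force: [0.8, -0.8, 0.3]
width: 0.0819
grip_force: 0.0
```

```bash
cat > st.py <<'E'
from geo import *
from bench import r
# true door q from handle stop; save fresh pictures
import sys
for n in("scene","top"):
    c=r.camera(n);cv2.imwrite(f"pics/{n}_{sys.argv[1]}.png",c["pixels"][...,::-1])
E
python3 - <<'E'
from plan import *
yaw=-.09;Q=Rt(40,yaw);z=Q.apply([0,0,1])
G=np.array([.449,-.357,.132]);T=G+.0187*z
print(T)
plan([((.44,.05,.40),Rt(30,-.04)),(T-.14*z,Q)],.045)
E
```

```text
[ 0.46097148 -0.35808035  0.11767497]
t 7.2 p [0.5092 0.3157 0.3561]
--wp 7
P [[-0.036,0.19,-0.046],[-0.034,0.19,-0.047],[-0.031,0.19,-0.047],[-0.029,0.191,-0.047],[-0.027,0.191,-0.047],[-0.025,0.191,-0.048],[-0.023,0.191,-0.048],[-0.067,0.201,0.063]] 
R [[-0.001,0.008,0.002],[-0.001,0.008,0.002],[-0.001,0.008,0.002],[-0.001,0.008,0.002],[-0.001,0.008,0.001],[-0.0,0.008,0.002],[-0.001,0.009,0.001],[-0.001,0.006,0.001]]
P [[-0.067,0.201,0.062],[-0.068,0.201,0.062],[-0.068,0.201,0.061],[-0.068,0.201,0.061],[-0.068,0.202,0.06],[-0.069,0.202,0.059],[-0.068,0.202,0.059],[-0.069,0.202,0.058]] 
R [[-0.001,0.005,0.001],[-0.001,0.006,0.001],[-0.001,0.005,0.001],[-0.001,0.006,0.002],[-0.001,0.005,0.001],[-0.001,0.006,0.002],[-0.001,0.005,0.001],[-0.0,0.006,0.002]]
--wp 1
P [[-0.069,0.202,0.057]] 
R [[-0.001,0.005,0.001]]
```

play_rows(claw=[0, 0, 0, 0, 0, 0, 0, 0], delta_pos=[[-0.036, 0.19, -0.046], [-0.034, 0.19, -0.047], [-0.031, 0.19, -0.047], [-0.029, 0.19, -0.047], [-0.027, 0.19, -0.047], [-0.025, 0.19, -0.048], [-0.023, 0.19, -0.048], [-0.067, 0.2, 0.063]], delta_rot=[[-0.001, 0.008, 0.002], [-0.001, 0.008, 0.002], [-0.001, 0.008, 0.002], [-0.001, 0.008, 0.002], [-0.001, 0.008, 0.001], [0, 0.008, 0.002], [-0.001, 0.009, 0.001], [-0.001, 0.006, 0.001]])

```text
time: 8.0
ee_pos: [0.4498, 0.05, 0.3902]
eef_rot: [0.966, -0.02, 0.257, 0.008]
ft_force: [-0.2, -0.6, 1.2]
width: 0.0874
grip_force: 0.0
```

play_rows(claw=[0, 0, 0, 0, 0, 0, 0, 0], delta_pos=[[-0.067, 0.2, 0.062], [-0.068, 0.2, 0.062], [-0.068, 0.2, 0.061], [-0.068, 0.2, 0.061], [-0.068, 0.2, 0.06], [-0.069, 0.2, 0.059], [-0.068, 0.2, 0.059], [-0.069, 0.2, 0.058]], delta_rot=[[-0.001, 0.005, 0.001], [-0.001, 0.006, 0.001], [-0.001, 0.005, 0.001], [-0.001, 0.006, 0.002], [-0.001, 0.005, 0.001], [-0.001, 0.006, 0.002], [-0.001, 0.005, 0.001], [0, 0.006, 0.002]])

```text
time: 8.8
ee_pos: [0.422, -0.2698, 0.2488]
eef_rot: [0.95, -0.039, 0.308, 0.017]
ft_force: [2.0, 0.0, 0.2]
width: 0.0871
grip_force: 0.0
```

```bash
python3 - <<'E'
from plan import *
yaw=-.09;Q=Rt(40,yaw);z=Q.apply([0,0,1])
G=np.array([.449,-.357,.132]);T=G+.0187*z
print(r.read_state()["joint_positions"].round(2),r.read_state()["width"])
plan([(T-.12*z,Q),(T-.04*z,Q)],.03)
E
python3 st.py a; python3 - <<'E'
import cv2
a=cv2.imread("pics/scene_a.png")[180:330,150:340];b=cv2.imread("pics/top_a.png")[110:260,180:370]
cv2.imwrite("pics/m2.png",cv2.resize(cv2.hconcat([a,b]),None,fx=2.1,fy=2.1,interpolation=cv2.INTER_CUBIC))
E
```

```text
[ 0.42 -0.39  0.25  2.2  -0.33  0.81 -0.81] 0.08712496794755402
t 8.8 p [ 0.422  -0.2698  0.2488]
--wp 4
--wp 7
P [[-0.06,0.105,0.018],[-0.061,0.105,0.017],[-0.06,0.105,0.015],[-0.061,0.106,0.014],[-0.0,-0.0,0.133],[-0.0,-0.0,0.134],[-0.0,-0.0,0.133]] 
R [[0.0,0.006,0.001],[0.0,0.006,0.001],[0.001,0.005,0.0],[0.0,0.006,0.001],[0.0,-0.0,-0.0],[0.0,-0.0,-0.0],[0.0,-0.0,-0.0]]
```

View pics/m2.png

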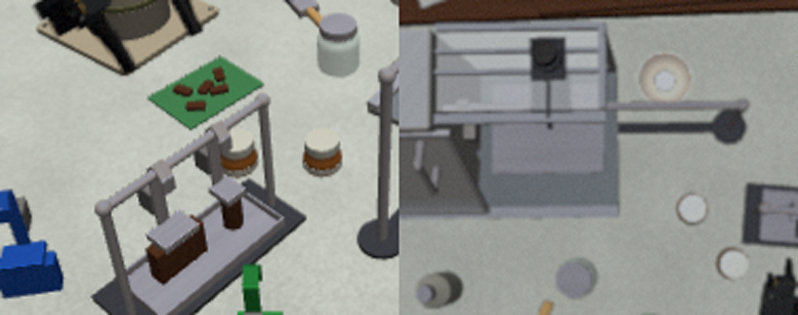

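The picture shows the door fully before the fan housing, with its edge at top-crop (400–490, 200). The stand is untouched. I'll go closer to the grip by a less stretched-back path.

```bash
python3 - <<'E'
from plan import *
yaw=-.09;Q=Rt(40,yaw);z=Q.apply([0,0,1])
G=np.array([.449,-.357,.132]);T=G+.0187*z
plan([((.412,-.354,.235),Q),(T-.065*z,Q)],.03)
E
```

```text
t 8.9 p [ 0.42   -0.2722  0.2465]
--wp 3
--wp 6
P [[-0.012,0.137,0.016],[-0.013,0.137,0.015],[-0.013,0.137,0.014],[-0.063,-0.001,0.094],[-0.063,-0.0,0.094],[-0.063,-0.001,0.094]] 
R [[0.0,0.008,0.0],[0.001,0.008,0.0],[0.0,0.008,0.001],[0.0,-0.0,-0.0],[0.0,-0.0,-0.0],[0.0,-0.0,-0.0]]
```

play_rows(claw=[0.3, 0.4, 0.4, 0.4, 0.4, 0.4, 0.4], delta_pos=[[-0.012, 0.137, 0.016], [-0.013, 0.137, 0.015], [-0.013, 0.137, 0.014], [-0.063, 0, 0.094], [-0.063, 0, 0.094], [-0.063, 0, 0.094], [0, 0, 0]], delta_rot=[[0, 0.008, 0], [0.001, 0.008, 0], [0, 0.008, 0.001], [0, 0, 0], [0, 0, 0], [0, 0, 0], [0, 0, 0]])

```text
time: 9.6
ee_pos: [0.4221, -0.349, 0.1675]
eef_rot: [0.939, -0.039, 0.341, 0.014]
ft_force: [-0.8, 0.0, 0.8]
width: 0.0525
grip_force: 0.0
```

```bash
python3 - <<'E'
from plan import *
yaw=-.09;Q=Rt(40,yaw);z=Q.apply([0,0,1])
G=np.array([.449,-.357,.132]);T=G+.0187*z
s=r.read_state();print(s["joint_positions"].round(2),s["width"],R.from_quat(s["eef_rot"]).apply([0,0,1]),z)
plan([(T,Q)],.02)
E
python3 st.py b; python3 - <<'E'
import cv2
a=cv2.imread("pics/scene_b.png")[190:330,150:300];b=cv2.imread("pics/top_b.png")[170:310,330:480]
cv2.imwrite("pics/m3.png",cv2.resize(cv2.hconcat([a,b]),None,fx=2.6,fy=2.6,interpolation=cv2.INTER_CUBIC))
E
```

```text
[ 0.28 -0.18  0.63  2.24 -0.67  0.66 -0.27] 0.05250377381370044 [ 0.63962722 -0.05361892 -0.76681291] [ 0.64018608 -0.05777282 -0.76604444]
t 9.6 p [ 0.4221 -0.349   0.1675]
--wp 4
P [[-0.002,0.007,0.079],[-0.002,0.007,0.08],[-0.002,0.007,0.079],[-0.003,0.008,0.08]] 
R [[-0.0,0.0,0.0],[-0.0,0.0,0.001],[-0.001,0.0,0.0],[-0.0,0.0,0.001]]
```

View pics/m3.png

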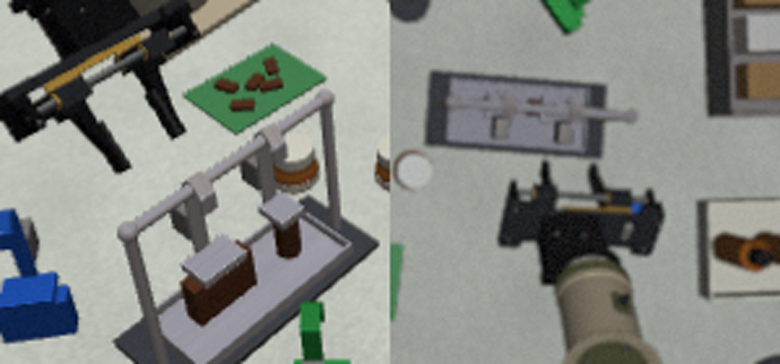

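```bash
python3 - <<'E'
from geo import *
def unp(n,px,z):
    return least_squares(lambda w:proj(n,(w[0],w[1],z))[0]-px,[.45,-.3]).x
print("block",unp("top",(396.8,220.3),.148),"pinblock",unp("top",(330+(500-390)/2.6-.5,170+127/2.6-.5),.148))
print("hook", unp("top",(330+(569-390)/2.6-.5,170+112/2.6-.5),.19))
print("tips",proj("top",(.4221,-.349,.1675)), "seen",(399,234.3))
print("bar end",unp("top",(330+(630-390)/2.6-.5,170+116/2.6-.5),.19))
E
```

```text
block [ 0.45564237 -0.35328546] pinblock [ 0.46398647 -0.26747528]
hook [ 0.48137331 -0.34962442]
tips [[397.12102305 230.31095344]] seen (399, 234.3)
bar end [ 0.47473472 -0.42842863]
```

```bash
python3 - <<'E'
from plan import *
yaw=-.09;Q=Rt(40,yaw);z=Q.apply([0,0,1])
G=np.array([.452,-.353,.132]);T=G+.0187*z
plan([(T,Q)],.02)
E
```

```text
t 9.7 p [ 0.4228 -0.3506  0.1708]
--wp 4
P [[-0.003,-0.0,0.084],[-0.003,-0.0,0.084],[-0.004,-0.0,0.084],[-0.003,-0.001,0.084]] 
R [[-0.0,-0.0,0.0],[-0.0,-0.0,0.001],[-0.0,-0.0,0.0],[-0.001,-0.001,0.001]]
```

play_rows(claw=[0.4, 0.4, 0.4, 0.4, 0.4, 0.4], delta_pos=[[-0.003, 0, 0.084], [-0.003, 0, 0.084], [-0.004, 0, 0.084], [-0.003, 0, 0.084], [0, 0, 0], [0, 0, 0]], delta_rot=[[0, 0, 0], [0, 0, 0.001], [0, 0, 0], [-0.001, -0.001, 0.001], [0, 0, 0], [0, 0, 0]])

```text
time: 10.3
ee_pos: [0.4637, -0.3549, 0.1184]
eef_rot: [0.939, -0.043, 0.342, 0.016]
ft_force: [0.4, -1.0, 0.4]
width: 0.052
grip_force: 0.0
```

play_rows(claw=[0.6, 0.8, 1, 1, 1, 1, 1, 1], delta_pos=[[0, 0, 0], [0, 0, 0], [0, 0, 0], [0, 0, 0], [0, 0, 0], [0, 0, 0], [0, 0, 0], [0, 0, 0]], delta_rot=[[0, 0, 0], [0, 0, 0], [0, 0, 0], [0, 0, 0], [0, 0, 0], [0, 0, 0], [0, 0, 0], [0, 0, 0]], squeeze=12)

```text
time: 11.1
ee_pos: [0.4634, -0.3548, 0.1172]
eef_rot: [0.939, -0.043, 0.341, 0.016]
ft_force: [-1.1, -0.5, 1.2]
width: 0.0202
grip_force: 11.9
```

play_rows(claw=[1, 1, 1, 1, 1, 1, 1, 1], delta_pos=[[0, 0, 0], [0, 0, 0], [0.02, 0, -0.025], [0.03, 0, -0.035], [0.035, 0, -0.04], [0.035, 0, -0.042], [0.025, 0, -0.03], [0, 0, 0]], delta_rot=[[0, 0, 0], [0, 0, 0], [0, 0, 0], [0, 0, 0], [0, 0, 0], [0, 0, 0], [0, 0, 0], [0, 0, 0]], squeeze=40)

```text
time: 11.9
ee_pos: [0.4637, -0.3549, 0.1629]
eef_rot: [0.939, -0.043, 0.342, 0.016]
ft_force: [0.0, -0.6, -2.3]
width: 0.0197
grip_force: 39.7
```

```bash
python3 - <<'E'
from plan import *
s=r.read_state();print(s["joint_positions"].round(2),s["ft_force"])
Q0=Rt(40,-.09);Q=Rt(40,-.007)
# origin offset from TCP in carrier frame: x+.0166, z+.0728
plan([((.395,-.345,.170),Q0),((.42,-.20,.25),Rt(40,-.05)),((.545,-.085,.253),Q)],.03)
E
```

```text
[ 0.2  -0.09  0.65  2.19 -0.75  0.62 -0.27] [ 0.03911641 -0.63114026 -2.34187924]
t 11.9 p [ 0.4637 -0.3549  0.1629]
--wp 3
P [[-0.081,-0.006,-0.083],[-0.081,-0.006,-0.083],[-0.08,-0.005,-0.084],[0.05,-0.122,-0.045],[0.051,-0.122,-0.044],[0.052,-0.122,-0.044],[0.052,-0.122,-0.043],[0.053,-0.122,-0.043]] 
R [[0.0,-0.0,-0.0],[0.0,-0.0,-0.0],[0.001,-0.0,-0.0],[0.001,-0.0,-0.002],[0.001,-0.0,-0.002],[0.001,-0.0,-0.002],[0.002,-0.0,-0.001],[0.001,-0.0,-0.002]]
--wp 1
--wp 7
P [[0.054,-0.122,-0.042],[0.078,-0.101,0.062],[0.078,-0.1,0.062],[0.079,-0.099,0.063],[0.079,-0.099,0.063],[0.08,-0.098,0.064],[0.08,-0.097,0.064]] 
R [[0.002,-0.0,-0.001],[0.001,-0.0,-0.002],[0.002,-0.0,-0.002],[0.001,-0.0,-0.002],[0.002,-0.0,-0.002],[0.001,-0.0,-0.001],[0.002,-0.0,-0.002]]
```

```bash
python3 - <<'E'
from plan import *
Q0=Rt(40,-.09);Q=Rt(40,-.007)
plan([((.410,-.350,.166),Q0),((.42,-.347,.30),Q0),((.53,-.10,.27),Q),((.545,-.085,.253),Q)],.035)
E
```

```text
t 11.9 p [ 0.4637 -0.3549  0.1629]
--wp 2
--wp 6
P [[-0.098,0.0,-0.093],[-0.098,0.001,-0.092],[0.117,-0.005,-0.121],[0.117,-0.005,-0.12],[0.117,-0.005,-0.121],[0.117,-0.006,-0.12],[0.029,-0.16,0.05],[0.031,-0.159,0.051]] 
R [[0.0,-0.0,-0.0],[0.001,-0.0,-0.0],[-0.0,-0.0,-0.0],[-0.0,-0.0,-0.0],[-0.0,-0.0,-0.0],[-0.0,-0.0,-0.0],[0.002,-0.0,-0.003],[0.002,-0.0,-0.003]]
--wp 6
--wp 7
P [[0.033,-0.159,0.051],[0.033,-0.158,0.053],[0.035,-0.158,0.053],[0.036,-0.157,0.055],[0.038,-0.156,0.055],[0.038,-0.155,0.056],[0.003,-0.076,0.113]] 
R [[0.002,-0.0,-0.002],[0.002,-0.0,-0.003],[0.002,-0.0,-0.002],[0.002,-0.0,-0.003],[0.002,-0.0,-0.002],[0.003,-0.0,-0.003],[-0.0,-0.0,0.0]]
```

play_rows(claw=[1, 1, 1, 1, 1, 1, 1, 1], delta_pos=[[-0.05, 0, -0.045], [-0.075, 0, -0.07], [-0.07, 0, -0.065], [0.09, -0.005, -0.09], [0.125, -0.005, -0.13], [0.125, -0.005, -0.13], [0.12, -0.005, -0.12], [0, 0, 0]], delta_rot=[[0, 0, 0], [0, 0, 0], [0, 0, 0], [0, 0, 0], [0, 0, 0], [0, 0, 0], [0, 0, 0], [0, 0, 0]])

```text
time: 12.7
ee_pos: [0.4216, -0.348, 0.3004]
eef_rot: [0.938, -0.043, 0.344, 0.018]
ft_force: [0.1, 0.6, -1.8]
width: 0.0201
grip_force: 39.8
```

```bash
python3 - <<'E'
from plan import *
Q=Rt(40,-.007)
s=r.read_state();print(s["joint_positions"].round(2),s["ft_force"],s["width"])
plan([((.53,-.10,.27),Q),((.545,-.085,.253),Q)],.032)
E
python3 st.py c
```

```text
[ 0.36 -0.33  0.47  2.06 -0.41  0.88 -0.63] [ 0.11943827  0.61590085 -1.81848316] 0.02014120231498159
t 12.7 p [ 0.4216 -0.348   0.3004]
P [[0.025,-0.143,0.043],[0.026,-0.142,0.044],[0.027,-0.142,0.045],[0.028,-0.142,0.045],[0.029,-0.141,0.046],[0.03,-0.14,0.047],[0.031,-0.14,0.048],[0.033,-0.14,0.05]] 
R [[0.002,-0.0,-0.002],[0.002,-0.0,-0.002],[0.002,-0.0,-0.002],[0.002,-0.0,-0.002],[0.002,-0.0,-0.002],[0.002,-0.0,-0.003],[0.002,-0.0,-0.002],[0.002,-0.001,-0.003]]
--wp 1
--wp 2
P [[0.034,-0.139,0.05],[0.002,-0.075,0.113]] 
R [[0.003,-0.0,-0.002],[-0.0,-0.0,-0.0]]
```

play_rows(claw=[1, 1, 1, 1, 1, 1, 1, 1], delta_pos=[[0.025, -0.143, 0.043], [0.026, -0.142, 0.044], [0.027, -0.142, 0.045], [0.028, -0.142, 0.045], [0.029, -0.141, 0.046], [0.03, -0.14, 0.047], [0.031, -0.14, 0.048], [0.033, -0.14, 0.05]], delta_rot=[[0.002, 0, -0.002], [0.002, 0, -0.002], [0.002, 0, -0.002], [0.002, 0, -0.002], [0.002, 0, -0.002], [0.002, 0, -0.003], [0.002, 0, -0.002], [0.002, 0, -0.003]])

```text
time: 13.6
ee_pos: [0.5161, -0.1249, 0.2663]
eef_rot: [0.94, -0.008, 0.34, 0.002]
ft_force: [0.1, -0.1, -1.2]
width: 0.0197
grip_force: 39.8
```

play_rows(claw=[1, 1, 1], delta_pos=[[0.034, -0.139, 0.05], [0.002, -0.075, 0.113], [0, 0, 0]], delta_rot=[[0.003, 0, -0.002], [0, 0, 0], [0, 0, 0]])

```text
time: 13.9
ee_pos: [0.5428, -0.0811, 0.2438]
eef_rot: [0.941, -0.002, 0.338, -0.002]
ft_force: [0.1, 0.7, -2.5]
width: 0.0198
grip_force: 39.8
```

```bash
python3 - <<'E'
from plan import *
Q=Rt(40,-.007)
s=r.read_state();print(s["joint_positions"].round(2),s["ft_force"],s["width"],(Q.inv()*R.from_quat(s["eef_rot"])).as_rotvec())
plan([((.630,-.085,.253),Q)],.03)
E
python3 st.py d; python3 - <<'E'
import cv2
a=cv2.imread("pics/scene_d.png")[150:310,230:440]
cv2.imwrite("pics/m4.png",cv2.resize(a,None,fx=3.7,fy=3.7,interpolation=cv2.INTER_CUBIC))
E
```

```text
[ 0.32 -0.34 -0.17  2.22 -0.28  0.59 -1.25] [ 0.07696255  0.73720292 -2.51189502] 0.019798719141063223 [ 0.00698502 -0.00760087  0.00054731]
t 13.9 p [ 0.5428 -0.0811  0.2438]
--wp 3
P [[0.122,0.006,0.081],[0.122,0.006,0.081],[0.121,0.005,0.082]] 
R [[-0.001,0.001,-0.0],[-0.001,0.001,-0.0],[-0.0,0.0,-0.0]]
```

View pics/m4.png

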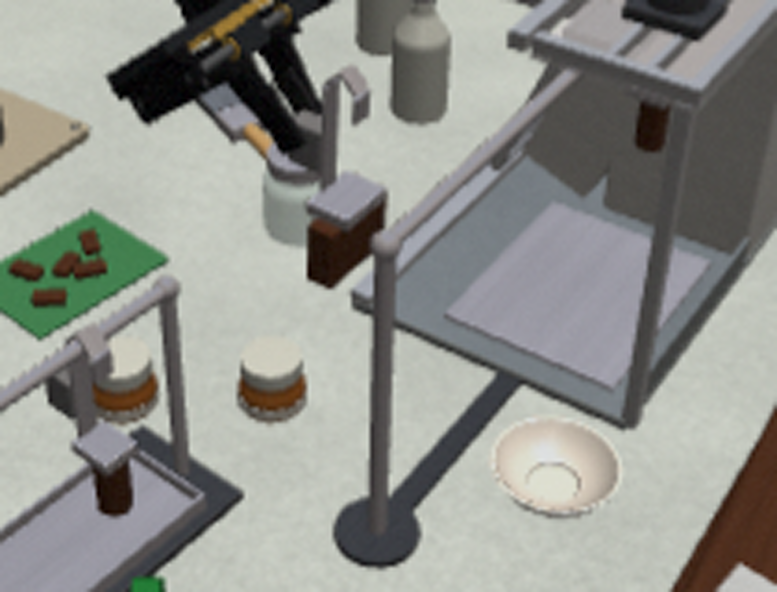

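```bash
python3 - <<'E'
from geo import *
u=lambda X,Y:np.array([230+X/3.7-.5,150+Y/3.7-.5])
L=[((.011,-.035,-.15),u(330,286)),((.011,.035,-.15),u(384,238)),((-.011,-.035,-.15),u(308,273)),((0,-.008,.013),u(325,85)),((0,.008,.013),u(349,68)),((.0125,.008,-.024),u(368,112)),((.0125,-.008,-.024),u(354,123))]
f=lambda p:np.concatenate([proj("scene",pt((p[0],p[1],p[3]),l)+[0,0,p[2]])[0]-x for l,x in L]+[[ (p[3]+.007)*50]])
p0=[.559,-.081,.3166,-.007]
print(f(p0)[:-1].reshape(-1,2).round(1).tolist())
g=least_squares(f,p0,loss="soft_l1");print(g.x.round(4));print(f(g.x)[:-1].reshape(-1,2).round(1).tolist())
E
```

```text
[[-0.4, 1.1], [-0.4, 0.9], [-1.2, 1.6], [3.7, -3.3], [0.9, -1.4], [-0.3, 0.9], [-0.1, 0.7]]
[ 0.5382 -0.0497  0.2911 -0.0056]
[[-0.1, -0.4], [-0.7, -0.1], [-0.6, 0.2], [3.9, -2.3], [0.9, -0.3], [-0.5, 1.3], [-0.1, 1.1]]
```

play_rows(claw=[1, 1, 1, 1, 1, 1], delta_pos=[[0.06, 0, -0.02], [0.1, 0.006, 0.08], [0.1, 0.006, 0.09], [0.1, 0.005, 0.085], [0, 0, 0], [0, 0, 0]], delta_rot=[[0, 0.001, 0], [-0.001, 0.001, 0], [-0.001, 0, 0], [0, 0, 0], [0, 0, 0], [0, 0, 0]])

```text
time: 14.6
ee_pos: [0.6296, -0.0885, 0.2599]
eef_rot: [0.939, -0.005, 0.345, 0.002]
ft_force: [0.3, 0.4, -2.7]
width: 0.0197
grip_force: 39.8
```

```bash
python3 - <<'E'
from plan import *
Q=Rt(40,-.007)
s=r.read_state();print(s["joint_positions"].round(2),s["ft_force"],s["width"],(Q.inv()*R.from_quat(s["eef_rot"])).as_rotvec())
plan([((.631,-.085,.225),Q),((.631,-.085,.203),Q)],.012)
E
python3 st.py e; python3 - <<'E'
import cv2
a=cv2.imread("pics/scene_e.png")[150:270,300:400];b=cv2.imread("pics/top_e.png")[120:240,240:340]
cv2.imwrite("pics/m5.png",cv2.resize(cv2.hconcat([a,b]),None,fx=4,fy=4,interpolation=cv2.INTER_CUBIC))
E
```

```text
[ 0.35 -0.14 -0.22  2.04 -0.19  0.55 -1.34] [ 0.3197791   0.36776754 -2.66293776] 0.019734004306567923 [-0.00258199  0.00552916  0.00355095]
t 14.6 p [ 0.6296 -0.0885  0.2599]
--wp 3
--wp 5
P [[-0.036,-0.006,0.046],[-0.036,-0.006,0.046],[-0.036,-0.006,0.046],[-0.035,0.0,0.042],[-0.035,0.0,0.042]] 
R [[0.0,-0.001,-0.0],[0.0,-0.0,-0.001],[0.001,-0.001,-0.0],[-0.0,0.0,-0.0],[-0.0,0.0,-0.0]]
```

play_rows(claw=[1, 1, 1, 1, 1, 1], delta_pos=[[-0.03, -0.005, 0.046], [-0.035, -0.005, 0.046], [-0.036, -0.005, 0.046], [-0.035, 0, 0.042], [0, 0, 0], [0, 0, 0]], delta_rot=[[0, -0.001, 0], [0, 0, -0.001], [0, 0, 0], [0, 0, 0], [0, 0, 0], [0, 0, 0]])

```text
time: 15.3
ee_pos: [0.632, -0.0846, 0.2142]
eef_rot: [0.939, -0.003, 0.343, 0.002]
ft_force: [-1.0, -0.1, -1.8]
width: 0.0196
grip_force: 39.8
```

play_rows(claw=[1, 1, 1, 1, 1, 1], delta_pos=[[-0.013, 0, 0.016], [-0.013, 0, 0.016], [-0.013, 0, 0.016], [-0.008, 0, 0.01], [0, 0, 0], [0, 0, 0]], delta_rot=[[0, 0, 0], [0, 0, 0], [0, 0, 0], [0, 0, 0], [0, 0, 0], [0, 0, 0]])

```text
time: 15.9
ee_pos: [0.6323, -0.0847, 0.1996]
eef_rot: [0.939, -0.003, 0.343, 0.002]
ft_force: [-0.6, -0.0, -1.3]
width: 0.0198
grip_force: 39.8
```

play_rows(claw=[1, 1, 1, 1], delta_pos=[[-0.006, 0, 0.008], [-0.006, 0, 0.008], [0, 0, 0], [0, 0, 0]], delta_rot=[[0, 0, 0], [0, 0, 0], [0, 0, 0], [0, 0, 0]])

```text
time: 16.3
ee_pos: [0.6341, -0.0846, 0.198]
eef_rot: [0.938, -0.003, 0.345, 0.003]
ft_force: [-3.6, 1.4, 5.9]
width: 0.0194
grip_force: 39.9
```

play_rows(claw=[1, 1, 1, 1], delta_pos=[[-0.008, 0, -0.0065], [0, 0, 0], [0, 0, 0], [0, 0, 0]], delta_rot=[[0, 0, 0], [0, 0, 0], [0, 0, 0], [0, 0, 0]])

```text
time: 16.7
ee_pos: [0.6312, -0.0846, 0.1964]
eef_rot: [0.939, -0.003, 0.344, 0.002]
ft_force: [1.5, 0.5, 2.1]
width: 0.0198
grip_force: 39.9
```

```bash
python3 - <<'E'
from geo import *
S=(.6488,.1211,-.0074)
for n in(-.011,-.001,.009):
    print(n,[proj("scene",pt(S,(x,n,.31)))[0].round(1).tolist() for x in(-.037,-.02,0)],proj("top",pt(S,(-.01,n,.31)))[0].round(1))
im=cv2.imread("pics/top0.png").astype(int).sum(2)
print(im[148:170:3,244:259])
s=cv2.imread("pics/scene0.png").astype(int).sum(2)
print(s[138:152,380:404:2])
E
```

```text
-0.011 [[377.6, 150.4], [383.1, 152.1], [389.7, 154.1]] [254.2 162.4]
-0.001 [[379.3, 149.0], [384.8, 150.7], [391.3, 152.7]] [250.9 162.5]
0.009 [[381.0, 147.6], [386.4, 149.3], [393.0, 151.3]] [247.6 162.5]
[[296 295 300 299 302 273 217 234 301 338 349 357 356 343 362]
 [426 429 427 422 438 381 284 251 352 426 429 428 424 420 426]
 [431 426 428 433 423 383 301 254 358 422 431 425 424 432 432]
 [426 426 426 435 422 385 286 259 363 417 424 427 427 423 433]
 [428 426 428 437 429 388 297 254 367 431 431 427 428 422 427]
 [272 277 275 274 267 261 206 193 267 299 308 291 306 308 306]
 [408 409 414 411 420 392 364 359 394 410 411 400 417 412 407]
 [359 357 362 358 368 346 265 159 189 306 352 365 372 364 370]]
[[192 185 190 187 208 463 494 497 444 271 246 349]
 [186 190 187 190 323 495 493 481 324 252 250 467]
 [184 200 185 218 450 491 498 405 250 251 337 496]
 [186 192 190 424 497 501 486 298 257 244 465 502]
 [185 187 224 493 499 494 402 250 244 380 500 502]
 [178 185 162 331 448 449 291 251 282 467 500 499]
 [138 272  96 115 265 290 244 245 401 493 499 500]
 [ 79 374 319 141  97 126 174 237 461 500 501 494]
 [117 466 461 405 164  73 102 159 324 417 499 485]
 [342 491 495 402 234 210 137  82 124 234 357 380]
 [462 498 482 292 250 242 365 308 134  80 154 234]
 [496 485 343 253 250 384 467 453 421 308 122 183]
 [490 407 259 249 308 456 470 492 495 440 164 187]
 [482 292 253 244 418 474 477 484 491 344 180 185]]
```

```bash
python3 - <<'E'
from geo import *
S=(.6488,.1211,-.0074)
def f(v):
    n,z=v
    a=proj("scene",pt(S,(-.037,n,z)))[0];b=proj("scene",pt(S,(.03,n,z)))[0]
    row=a[1]+(390-a[0])/(b[0]-a[0])*(b[1]-a[1])
    return [row-146,proj("top",pt(S,(-.005,n,z)))[0][0]-250.6]
g=least_squares(f,[0,.31]);n,z=g.x;print(g.x,g.fun,"world y of mark",pt(S,(0,n,.27)))
for x in(-.037,-.03):print(proj("scene",pt(S,(x,n,z))))
# post check: station y reference vs images, TCP-in-image check not available
from bench import r
print(r.read_state()["ee_pos"])
E
```

```text
[-0.00293882  0.32958383] [-4.26325641e-13 -2.84217094e-14] world y of mark [0.64877825 0.11816126 0.27      ]
[[379.63029241 142.89046762]]
[[381.90744837 143.5729815 ]]
[ 0.6311886  -0.08464112  0.19643793]
```

```bash
python3 - <<'E'
from plan import *
s=r.read_state();q=R.from_quat(s["eef_rot"]);print(q.apply([0,1,0]).round(4))
plan([((.6327,.118,.1968),q)],.0255)
E
```

```text
[-0.0078 -1.      0.0022]
t 16.7 p [ 0.6312 -0.0846  0.1964]
P [[0.0,-0.127,-0.0],[0.0,-0.127,-0.0],[0.0,-0.127,-0.001],[0.0,-0.126,-0.0],[0.001,-0.127,-0.001],[0.0,-0.126,-0.0],[0.001,-0.127,-0.001],[0.0,-0.126,-0.0]] 
R [[0.0,0.0,0.0],[0.0,0.0,0.0],[0.0,0.0,0.0],[0.0,0.0,0.0],[0.0,0.0,0.0],[0.0,0.0,0.0],[0.0,0.0,0.0],[0.0,0.0,0.0]]
--wp 0
```

play_rows(claw=[1, 1, 1, 1, 1], delta_pos=[[0, -0.05, 0], [0, -0.075, 0], [0, -0.075, 0], [0, -0.05, 0], [0, 0, 0]], delta_rot=[[0, 0, 0], [0, 0, 0], [0, 0, 0], [0, 0, 0], [0, 0, 0]])

```text
time: 17.2
ee_pos: [0.6316, -0.0341, 0.1964]
eef_rot: [0.939, -0.003, 0.344, 0.002]
ft_force: [1.4, 1.4, 3.2]
width: 0.0196
grip_force: 39.9
```

play_rows(claw=[1, 1, 1, 1, 1, 1, 1, 1], delta_pos=[[0, -0.075, 0], [0, -0.1, 0], [0, -0.1, 0], [0, -0.1, 0], [0, -0.1, 0], [0, -0.1, 0], [0, -0.05, 0], [0, 0, 0]], delta_rot=[[0, 0, 0], [0, 0, 0], [0, 0, 0], [0, 0, 0], [0, 0, 0], [0, 0, 0], [0, 0, 0], [0, 0, 0]])

```text
time: 18.0
ee_pos: [0.6325, 0.0909, 0.1961]
eef_rot: [0.939, -0.003, 0.344, 0.002]
ft_force: [0.3, 0.7, 6.2]
width: 0.0195
grip_force: 40.0
```

play_rows(claw=[1, 1, 1, 1, 1, 1], delta_pos=[[0.001, -0.05, -0.001], [0, -0.05, 0], [0, -0.035, 0], [0, 0, 0], [0, 0, 0], [0, 0, 0]], delta_rot=[[0, 0, 0], [0, 0, 0], [0, 0, 0], [0, 0, 0], [0, 0, 0], [0, 0, 0]])

```text
time: 18.6
ee_pos: [0.6327, 0.1167, 0.1961]
eef_rot: [0.939, -0.003, 0.344, 0.002]
ft_force: [0.2, -1.3, 6.7]
width: 0.0194
grip_force: 40.0
```

```bash
python3 st.py f; python3 - <<'E'
from geo import *
from bench import r
print(r.read_state()["ee_pos"],r.read_state()["ft_force"])
S=(.6488,.1211,-.0074)
# plank brown: predicted bottom corners, and brown mask extents near them
for l in((.011,-.035,-.15),(.011,.035,-.15),(-.011,-.035,-.15),(.011,-.035,-.10)):
    w=np.array([.6487,.1177,.27])+l;print(l,proj("scene",w)[0].round(1))
im=cv2.imread("pics/scene_f.png").astype(int);b,g,rr=im[...,0],im[...,1],im[...,2]
m=((rr-b>18)&(rr<140)).astype(np.uint8)
n,lab,stt,c=cv2.connectedComponentsWithStats(m)
for i in range(1,n):
    if stt[i,4]>25 and 330<c[i][0]<450 and 120<c[i][1]<260: print(stt[i],c[i].round(1))
m[:]=m
for y in range(190,235,2): print(y,''.join('#' if v else '.' for v in m[y,350:430]))
E
```

```text
[0.63267525 0.11668793 0.19611512] [ 0.22661791 -0.77894064  5.31134764]
(0.011, -0.035, -0.15) [381.8 215.9]
(0.011, 0.035, -0.15) [392.3 204.4]
(-0.011, -0.035, -0.15) [375.2 213.3]
(0.011, -0.035, -0.1) [383.5 202.1]
[356 141  18  19  71] [364.2 150.2]
[402 179   8  12  67] [405.7 184.3]
[378 197  17  18 176] [385.3 205.5]
190 .......................................................##.......................
192 ................................................................................
194 ................................................................................
196 ................................................................................
198 ...........................................##...................................
200 .............................#######.....####...................................
202 .............................###############....................................
204 .............................#.#.###########....................................
206 .............................#.############.....................................
208 ...
[... 482 characters left out ...]
....................
220 ................................................................................
222 ................................................................................
224 ................................................................................
226 ................................................................................
228 ................................................................................
230 ................................................................................
232 ................................................................................
234 ................................................................................
```

play_rows(claw=[0.8, 0.7, 0.6, 0.5, 0.45, 0.45, 0.45, 0.45], delta_pos=[[0, 0, 0], [0, 0, 0], [0, 0, 0], [0, 0, 0], [0, 0, 0], [0, 0, 0], [0, 0, 0], [0, 0, 0]], delta_rot=[[0, 0, 0], [0, 0, 0], [0, 0, 0], [0, 0, 0], [0, 0, 0], [0, 0, 0], [0, 0, 0], [0, 0, 0]])

```text
time: 19.5
ee_pos: [0.6321, 0.1174, 0.1955]
eef_rot: [0.939, -0.003, 0.343, 0.002]
ft_force: [-1.0, -0.4, 0.3]
width: 0.0475
grip_force: 0.0
```

play_rows(claw=[0.45, 0.45, 0.45, 0.45, 0.45, 0.45, 0.45, 0.45], delta_pos=[[0, 0, -0.03], [0, 0, -0.07], [0, 0, -0.1], [0, 0, -0.1], [0, 0, -0.1], [0, 0, -0.1], [0, 0, -0.1], [0, 0, -0.05]], delta_rot=[[0, 0, 0], [0, 0, 0], [0, 0, 0], [0, 0, 0], [0, 0, 0], [0, 0, 0], [0, 0, 0], [0, 0, 0]])

```text
time: 20.3
ee_pos: [0.5478, 0.1188, 0.297]
eef_rot: [0.939, -0.003, 0.344, 0.002]
ft_force: [1.0, -0.7, 0.7]
width: 0.0477
grip_force: 0.0
```

```bash
python3 st.py g; python3 - <<'E'
from geo import *
from bench import r
s=r.read_state();print(s["ee_pos"],s["ft_force"],s["joint_positions"].round(2),s["time"],s["width"])
im=cv2.imread("pics/scene_g.png").astype(int);m=(im[...,2]-im[...,0]>18)&(im[...,2]<140)
for y in range(176,220,2): print(y,''.join('#' if v else '.' for v in m[y,370:420]))
t=cv2.imread("pics/top_g.png").astype(int).sum(2)
print(t[162:200:2,236:272:2])
for z,x in((.17,0),(.15,-.028),(.12,0)):
    print(z,[proj("top",(.6487+x,.1177+d,z))[0].round(1).tolist() for d in(-.035,-.01,.01,.035)])
E
```

```text
[0.54829619 0.11868516 0.29654277] [-1.01491594  0.95377243 -1.10053209] [ 0.17 -0.36 -0.53  2.1   0.12  0.7  -2.03] 20.4 0.047560634867601266
176 ..................................................
178 ..................................#...............
180 .................................#######..........
182 .................................#..####..........
184 ................................#.######..........
186 ................................###.###...........
188 ................................##.####...........
190 ....................................#.............
192 ..................................................
194 ..................................................
196 ........................#.........................
198 .......................##.........................
200 ..........######.....####.........................
202 .........###############..........................
204 .........###############..........................
206 .........#############............................
208 ..........###########.............................
210 ..........########
[... 1188 characters left out ...]
85 379 387 382 386 392 378 386 387 387]
 [391 393 397 391 399 396 397 396 387 390 392 393 393 394 393 385 385 383]
 [395 396 397 393 396 391 394 391 390 394 400 392 396 403 393 399 389 396]
 [347 359 358 353 356 347 334 331 327 333 353 351 337 354 352 345 349 346]
 [316 302 212 230 314 315 311 320 321 318 313 287 202 279 326 323 321 323]
 [308 315 120 136 306 311 324 315 325 316 336 253  70 268 325 319 329 325]
 [320 283 100 113 308 312 319 311 313 316 330 245  48 256 319 329 326 329]]
0.17 [[267.7, 165.3], [260.3, 165.4], [254.4, 165.5], [247.0, 165.7]]
0.15 [[268.4, 174.2], [261.1, 174.4], [255.2, 174.5], [247.9, 174.6]]
0.12 [[269.1, 167.2], [262.0, 167.4], [256.3, 167.5], [249.1, 167.6]]
```

```bash
python3 - <<'E'
from geo import *
t=cv2.imread("pics/top_g.png").astype(int).sum(2)
np.set_printoptions(linewidth=250)
print(np.arange(244,270));print(t[160:180,244:270])
print("fingers");print(np.arange(234,268));print(t[190:204:2,234:268])
print("TCP",proj("top",(.5483,.1187,.2965)),"finger pads z",[proj("top",(.54,.1187+d,.30)).round(1).tolist() for d in(-.03,.03)])
P=np.array([.6487,.1177,.27])
for l in((-.042,-.01,-.04),(-.042,.01,-.04),(-.014,-.01,-.04),(-.042,-.01,-.076),(-.042,.01,-.076),(-.0125,-.008,0),(0,-.008,.013)):print(l,proj("top",P+l).round(1),proj("scene",P+l).round(1))
E
```

```text
[244 245 246 247 248 249 250 251 252 253 254 255 256 257 258 259 260 261 262 263 264 265 266 267 268 269]
[[436 434 436 432 437 409 290 263 381 440 440 436 432 439 440 435 444 446 485 508 505 506 508 505 506 514]
 [407 400 403 405 424 366 274 266 347 404 410 410 399 407 404 403 402 404 435 454 459 463 460 458 454 455]
 [297 302 295 299 304 287 243 208 275 312 317 311 318 308 309 309 310 314 329 355 355 338 331 331 328 331]
 [278 287 278 282 266 265 229 199 269 305 318 308 314 302 309 310 309 314 324 368 369 337 327 323 315 338]
 [395 404 395 410 392 370 265 259 348 403 400 395 404 403 408 403 401 403 413 416 410 410 404 398 403 408]
 [420 426 429 424 430 391 306 302 378 420 429 425 418 431 432 413 425 407 417 414 423 422 425 420 429 424]
 [421 411 416 426 407 410 365 366 408 431 416 427 415 414 418 417 418 421 425 422 413 424 418 413 420 422]
 [382 388 369 379 392 383 367 370 386 385 383 390 386 378 375 375 396 400 389 389 394 386 383 374 369 371]
 [329 310 321 305 318 311 269 227 247 279 310 333 329 320 269 264 305 336 340 335 327 329 339 324 321 309]
 [370 367 364 374 370 364 278 1
[... 2030 characters left out ...]
312 318 321 323 315 317 322 316 326 321 328 324 317 315 233 129  71 105 216 300 325 325 320 321]
 [261 245 209 155  82  66  70  70 137 271 319 331 319 320 319 320 326 325 335 334 318 332 322 261 167 106  76 118 174 204 205 197 209 246]]
TCP [[252.19933274 192.67193226]] finger pads z [[[262.0, 195.2]], [[242.2, 195.5]]]
(-0.042, -0.01, -0.04) [[258.3 175.9]] [[373.1 175. ]]
(-0.042, 0.01, -0.04) [[252.1 176. ]] [[376.3 172. ]]
(-0.014, -0.01, -0.04) [[258.2 167.2]] [[381.8 177.9]]
(-0.042, -0.01, -0.076) [[259.6 177.1]] [[372.  185.4]]
(-0.042, 0.01, -0.076) [[253.6 177.2]] [[375.2 182.4]]
(-0.0125, -0.008, 0) [[256.  165.1]] [[384.  165.6]]
(0, -0.008, 0.013) [[255.4 160.5]] [[388.5 162.9]]
```

```bash
python3 - <<'E'
from plan import *
plan([((.508,.19,.365),Rt(28)),((.509,.314,.358),Rt(20)),((.5541,.314,.234),Rt(20))],.035)
E
```

```text
t 20.4 p [0.5483 0.1187 0.2965]
--wp 4
P [[0.017,-0.089,-0.098],[0.011,-0.088,-0.099],[0.006,-0.089,-0.1],[0.001,-0.089,-0.099],[-0.003,-0.155,0.008],[-0.002,-0.155,0.009],[-0.002,-0.155,0.008],[-0.002,-0.155,0.009]] 
R [[0.0,-0.017,-0.0],[0.001,-0.017,-0.001],[0.0,-0.017,-0.0],[0.001,-0.017,-0.001],[-0.0,-0.011,0.0],[-0.0,-0.011,0.0],[-0.0,-0.011,0.0],[-0.0,-0.012,0.0]]
--wp 0
--wp 4
P [[-0.0,0.0,0.165],[-0.0,0.0,0.165],[-0.0,0.0,0.165],[-0.0,0.0,0.165]] 
R [[-0.0,0.0,0.0],[-0.0,0.0,0.0],[-0.0,0.0,0.0],[-0.0,0.0,0.0]]
```

play_rows(claw=[0.3, 0.1, 0, 0, 0, 0, 0, 0], delta_pos=[[0.017, -0.089, -0.098], [0.011, -0.088, -0.099], [0.006, -0.089, -0.1], [0.001, -0.089, -0.099], [-0.003, -0.155, 0.008], [-0.002, -0.155, 0.009], [-0.002, -0.155, 0.008], [-0.002, -0.155, 0.009]], delta_rot=[[0, -0.017, 0], [0.001, -0.017, -0.001], [0, -0.017, 0], [0.001, -0.017, -0.001], [0, -0.011, 0], [0, -0.011, 0], [0, -0.011, 0], [0, -0.012, 0]])

```text
time: 21.2
ee_pos: [0.5099, 0.3144, 0.3556]
eef_rot: [0.985, -0.0, 0.171, -0.0]
ft_force: [0.2, 0.7, -0.3]
width: 0.087
grip_force: 0.0
```

```bash
python3 - <<'E'
from plan import *
plan([((.509,.314,.358),Rt(20)),((.5541,.314,.234),Rt(20))],.035)
E
```

```text
t 21.2 p [0.5099 0.3144 0.3556]
--wp 1
--wp 5
P [[-0.0,0.002,-0.013],[-0.0,0.0,0.165],[-0.0,0.0,0.165],[-0.001,0.0,0.165],[-0.0,0.0,0.165]] 
R [[-0.0,0.002,-0.0],[-0.0,-0.0,-0.0],[-0.0,-0.0,-0.0],[-0.0,-0.0,-0.0],[-0.0,-0.0,-0.0]]
```

play_rows(claw=[0, 0, 0, 0, 0, 0.5, 0.8, 1], delta_pos=[[0, 0, 0.13], [0, 0, 0.15], [0, 0, 0.15], [0, 0, 0.13], [0, 0, 0.09], [0, 0, 0], [0, 0, 0], [0, 0, 0]], delta_rot=[[0, 0.002, 0], [0, 0, 0], [0, 0, 0], [0, 0, 0], [0, 0, 0], [0, 0, 0], [0, 0, 0], [0, 0, 0]], squeeze=8)

```text
time: 22.0
ee_pos: [0.5543, 0.3144, 0.2359]
eef_rot: [0.984, 0.001, 0.176, -0.001]
ft_force: [-0.5, 0.5, -0.4]
width: 0.0703
grip_force: 0.0
```

play_rows(claw=[1, 1, 1, 1, 1, 1, 1, 1], delta_pos=[[0, 0, 0], [0, 0, 0], [0, 0, 0], [0, 0, 0], [0, 0, 0], [0, 0, 0], [0, 0, 0], [0, 0, 0]], delta_rot=[[0, 0, 0], [0, 0, 0], [0, 0, 0], [0, 0, 0], [0, 0, 0], [0, 0, 0], [0, 0, 0], [0, 0, 0]])

```text
time: 22.8
ee_pos: [0.5542, 0.3117, 0.2342]
eef_rot: [0.985, -0.0, 0.175, 0.002]
ft_force: [-3.6, -6.8, 3.8]
width: 0.0118
grip_force: 8.0
```

play_rows(claw=[1, 1, 1, 1, 1, 1, 1, 1], delta_pos=[[0, 0.06, 0], [0, 0.13, 0], [0, 0.15, 0], [0, 0.15, 0], [0, 0.15, 0], [0, 0.15, 0], [0, 0.12, 0], [0, 0.07, 0]], delta_rot=[[0, 0, 0], [0, 0, 0], [0, 0, 0], [0, 0, 0], [0, 0, 0], [0, 0, 0], [0, 0, 0], [0, 0, 0]])

```text
time: 23.6
ee_pos: [0.553, 0.1161, 0.2341]
eef_rot: [0.985, -0.0, 0.174, 0.0]
ft_force: [-9.0, 2.9, 3.5]
width: 0.0118
grip_force: 8.0
```

play_rows(claw=[1, 1, 1, 1, 1, 1, 1, 1], delta_pos=[[0, 0.02, 0], [0, 0.02, 0], [0, 0.02, 0], [0, 0.02, 0], [0, 0.02, 0], [0, 0.015, 0], [0, 0, 0], [0, 0, 0]], delta_rot=[[0, 0, 0], [0, 0, 0], [0, 0, 0], [0, 0, 0], [0, 0, 0], [0, 0, 0], [0, 0, 0], [0, 0, 0]])

```text
time: 24.4
ee_pos: [0.553, 0.0946, 0.2341]
eef_rot: [0.985, 0.001, 0.174, 0.0]
ft_force: [-10.6, -1.3, 5.2]
width: 0.0114
grip_force: 8.0
```

play_rows(claw=[1, 1, 1, 1, 1, 1, 1], delta_pos=[[0, 0.012, 0], [0, 0.012, 0], [0, 0.012, 0], [0, 0.012, 0], [0, 0.01, 0], [0, 0, 0], [0, 0, 0]], delta_rot=[[0, 0, 0], [0, 0, 0], [0, 0, 0], [0, 0, 0], [0, 0, 0], [0, 0, 0], [0, 0, 0]])

```text
time: 25.1
ee_pos: [0.553, 0.0882, 0.2341]
eef_rot: [0.985, 0.003, 0.175, -0.003]
ft_force: [-5.6, 16.4, 0.5]
width: 0.0182
grip_force: 8.0
```

play_rows(claw=[0.7, 0.4, 0, 0, 0, 0, 0, 0], delta_pos=[[0, -0.02, 0], [0, 0, 0], [0, 0, 0], [0, 0, 0], [0, 0, 0], [0, 0, -0.08], [0, 0, -0.15], [0, 0, -0.2]], delta_rot=[[0, 0, 0], [0, 0, 0], [0, 0, 0], [0, 0, 0], [0, 0, 0], [0, 0, 0], [0, 0, 0], [0, 0, 0]])

```text
time: 25.9
ee_pos: [0.5236, 0.0865, 0.3145]
eef_rot: [0.985, 0.0, 0.174, -0.0]
ft_force: [1.0, -0.8, 0.1]
width: 0.074
grip_force: 0.0
```

play_rows(claw=[0, 0, 0, 0, 0, 0, 0, 0], delta_pos=[[0, 0, -0.2], [0, 0, -0.2], [0, 0, -0.1], [0, 0, 0], [0, 0, 0], [0, 0, 0], [0, 0, 0], [0, 0, 0]], delta_rot=[[0, 0, 0], [0, 0, 0], [0, 0, 0], [0, 0, 0], [0, 0, 0], [0, 0, 0], [0, 0, 0], [0, 0, 0]])

```text
time: 26.7
ee_pos: [0.4901, 0.0868, 0.4081]
eef_rot: [0.985, 0.0, 0.174, -0.0]
ft_force: [0.7, 0.3, 0.3]
width: 0.087
grip_force: 0.0
```

```bash
python3 st.py h; python3 - <<'E'
from geo import *
from bench import r
s=r.read_state();print(s["ee_pos"],s["ft_force"],s["time"])
np.set_printoptions(linewidth=250)
im=cv2.imread("pics/scene_h.png").astype(int);m=(im[...,2]-im[...,0]>18)&(im[...,2]<140)
for y in range(196,218,2): print(y,''.join('#' if v else '.' for v in m[y,370:420]))
t=cv2.imread("pics/top_h.png").astype(int).sum(2)
print(t[166:178,244:270])
S=(.6488,.1211,-.0074);print([proj("top",pt(S,l)).round(1).tolist() for l in((-.15,-.077,.025),(-.04,-.077,.305))])
print("lower edge",np.arange(266,296),t[205:210,266:296])
print(np.arange(266,290),t[174:184:3,262:286])
E
```

```text
[0.49010987 0.08687684 0.40846109] [-0.06279695 -0.61979547 -0.47562614] 26.8
196 ........................#.........................
198 .......................##.........................
200 ..........######.....####.........................
202 .........###############..........................
204 .........###############..........................
206 .........##############...........................
208 .........###.########.............................
210 ..........########................................
212 ........#.###.###.................................
214 ..........#####...................................
216 ..................................................
[[415 418 420 410 429 407 363 370 421 410 418 425 427 421 422 431 417 420 423 424 423 424 418 428 418 415]
 [396 379 377 370 389 378 369 362 384 377 383 389 384 382 380 369 392 397 393 390 380 378 377 385 370 372]
 [325 315 309 314 318 312 266 230 250 287 319 335 332 314 267 259 311 335 343 339 325 334 342 328 314 308]
 [368 367 372 371 376 364 279 159 171 282 347 365 359 321 239 203 293 340 346 354 359 378 373 38
[... 1448 characters left out ...]
 268 263 242 191 171 169 238 267 273 279 277 301 409 474 481 479 479 487 479 483]
 [325 312 319 313 336 311 238 172 141 153 139 150 127 106 100 105 152 179 190 147 127 175 351 450 475 472 480 483 486 489]]
[266 267 268 269 270 271 272 273 274 275 276 277 278 279 280 281 282 283 284 285 286 287 288 289] [[270 263 264 268 263 271 268 268 256 264 271 266 257 238 255 302 313 308 318 323 312 351 415 455]
 [348 299 283 305 303 314 308 306 315 312 313 295 269 217 211 255 298 314 322 324 311 321 379 440]
 [345 310 296 315 313 300 306 301 306 301 309 298 274 244 228 246 301 320 317 313 314 326 365 435]
 [336 305 306 305 299 315 311 302 308 308 310 309 294 267 231 226 280 314 320 324 325 326 365 430]]
```

```bash
python3 -c "
from bench import r
print(r.close_job())"
```

```text
the job is handed in; nothing more can be done
None
```

The job is handed in at about 27 s of the 72 s allowed; no verdict came back. The plank carrier hangs free within a few mm of the nozzle mark by my measurements. I pushed the door fully open and later fully shut, each time to its stop, and I did not touch the other carriers, jars, bottle or dish.

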